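# Seat the keyed spool in the strap winder

### The job

Tip the orange dust lid of the strap winder up by its tab (the opposite edge still on the rim), lift it off and leave it lying right way up on the blue mat. Then take the keyed spool from its stand, push its shaft down into the winder's hub, turning it until the key slips into the keyway, and push on against the spring until the spool's flange is fully down on the hub. Finish still holding the spool pressed home, because the spring pushes it back out if you let go; leave the other things on the desk where they are.

Things in the scene. Friction and masses are not known exactly. Their poses are not given: they have to be found in the camera images.
- winder: strap winder fixed to the desk: grey base 180 x 130 mm, 35 mm tall, black motor cover to 65 mm height at its +x end (65 to 111 mm from the origin). Origin: on the desk under the hub axis; z up. A thin blue round collar (outer radius 46, inner 43 mm) stands round the hub, its rim at 90 mm height. Place and yaw vary.
- collar_rim (a point): centre of the collar's rim, 90 mm above the desk, on the hub axis; the lid sits here at the start.
- hub_mouth (a point): centre of the bore at the top face of the aluminium hub, 83 mm above the desk, 7 mm below the collar rim; under the lid at the start. z up along the bore, +x towards the keyway. Bore radius 11.5 mm; keyway: a straight slot 9 mm wide on the +x side, reaching 20 mm from the axis, open at the top. Hub outer radius 24 mm.
- hub (a joint): angle of the hub in the winder (rad, anticlockwise from above; at 0 the keyway points along the winder's +x). It differs each time; a gearbox holds it against up to about 0.6 N m.
- ejector (a joint): travel (m) of the brass spring plunger in the bore: 0 as it rests, with its top 30 mm below the hub mouth; about 0.006 when the spool is home (shaft tip 36 mm below the mouth). It pushes the shaft up with 4 N at first and 7 N at home.
- lid: loose orange dust lid, about 80 g: disc of radius 48 mm, 5 mm thick, with a ring below it (radius 40 mm, 5 mm deep) that hangs loosely inside the collar. Origin: centre of the disc's underside (the face that sits on the rim); z up, +x points to the tab. Lying on a flat surface its origin is 5 mm above that surface.
- lid_tab (a point): middle of the lid's upright tab, 33 mm along the lid's +x from its centre and 18 mm above its underside. The tab is 12 mm thick (lid y), 26 mm long (lid x) and stands from 5 to 31 mm above the underside.
- lid_heel (a point): point on the lid's edge opposite the tab, at the underside (48 mm along the lid's -x): the lid tips about this edge.
- spool: keyed spool, upright, about 200 g, 102 mm tall. Origin: centre of the shaft's tip (lowest point); z up, +x towards the key. Steel shaft radius 10, length 36 mm, tapered over the lowest 4. Brass key 6 mm wide, out to 17 mm from the axis, 14 to 36 mm above the tip. Above: white flange (radius 28, 36 to 40 mm), green drum (radius 19), white flange (radius 28, 70 to 74 mm), flat tang.
- spool_tang (a point): middle of the spool's tang, 88 mm above the shaft tip. The tang is 12 mm thick (spool y), 28 mm wide (spool x) and stands from 74 to 102 mm above the tip.
- stand: black fixed stand, round, base radius 45 mm; its tube (outer radius 27, inner 20 mm, top at 42 mm height) carries the spool by its lower flange, the shaft hanging loose inside. Origin: centre of its underside. Stand and mat may be on either side.
- mat: blue felt mat fixed to the desk, 150 x 150 mm, 3 mm thick; origin at the centre of its underside.
- thread: red thread reel, upright, 28 mm across, 42 mm tall; a bystander. Origin: on its underside.
- tape: roll of blue tape lying flat, 68 mm across, 19 mm tall; a bystander. Origin: on its underside.
- tin: round steel tin, 60 mm across, 35 mm tall; a bystander. Origin: on its underside.
- driver: screwdriver with yellow handle, lying; a bystander. Origin: on its underside.
- marker: white marker with red cap, lying, 120 mm long, 12 mm thick; a bystander. Origin: on its underside.
- pincup: white ceramic cup, 70 mm across, 70 mm tall; a bystander. Origin: on its underside.
Things that resemble listed ones, but are neither listed nor needed, are in the scene too. Leave any red look-alike of the spool alone. There is more than one size of the lid; the job needs the largest.

How it is judged:
On the way, in this order (a step that is already met when the one before it is completed fails the run):
1. the lid is tipped up by its tab side, at least 9 degrees, its opposite edge still at the collar rim (angle between lid's own z axis and vertical above 0.16 rad and z of lid_heel in the frame of collar_rim below 0.015 m and z of lid_tab in the frame of collar_rim above 0.024 m and horizontal distance between lid_heel and collar_rim below 0.062 m), for 0.1 s.
2. the lid lies right way up on the mat, let go (x of lid in the frame of mat between -0.055 and 0.055 m and y of lid in the frame of mat between -0.055 and 0.055 m and z of lid in the frame of mat below 0.014 m and angle between lid's own z axis and vertical below 0.15 rad and z of lid_tab in the frame of mat above 0.02 m and contact force between the fingers and lid below 0.1 N and linear speed of lid below 0.03 m/s), for 0.2 s.
At the end, for the whole second after the job is handed in: Spool in the hub, key in keyway, upright (0.08 rad), tip within 4 mm of the axis, flange within 2 mm of the hub face, pressing the winder with over 3 N, held by the fingers (over 2 N), at rest; lid right way up on the mat (centre within 55 mm of its middle along each side), released (all of step 2 and z of spool in the frame of hub_mouth below -0.034 m and horizontal distance between spool and hub_mouth below 0.004 m and angle between spool's own z axis and vertical below 0.08 rad and angle between the x axis of spool and the x axis of hub_mouth, either way round below 0.25 rad and linear speed of spool below 0.02 m/s and contact force between the fingers and spool above 2 N and contact force between spool and winder above 3 N); the arm keeps its last pose, push and grip.
It fails at once if a bystander is moved more than 30 mm (distance of any of thread, tape, tin, driver, marker, pincup from where it was at the start of the episode above 0.03 m).
It also fails if it takes over 61 s, if anything falls off the work surface, if the arm or the gripper's body presses on something with over 40 N, if the wrist force passes 120 N, or if a joint passes its speed limit or range.

### The arm

A 6-joint arm with a two-finger parallel gripper is mounted at the origin on the work surface. World frame = base frame: x ahead of the robot, y to its left, z up, the work surface at z = 0. Lengths are in m, angles in rad, forces in N, time in s.
With the tool pointing down it reaches from about 0.425 to 1.125 m from the base axis. Payload 14.9 kg.
Tool frame: the origin (TCP) lies midway between the tips of the shut fingers; the grasp point (between the pads) lies ctrl.grip_depth behind it (ctrl.grip_depth is the distance from the TCP to the grasp point, in m); z points along the fingers, y is the line along which they close (so a half turn about z gives the same grasp; the last joint's range is limited). The gripper opens to 91 mm and grips with 3 to 60 N. Pads are 32 mm wide; open, the fingers measure 118 mm over their backs; the gripper's body (76 mm by 178 mm) begins 60 mm behind the grasp point.
Start: joints at [-1.352, 0.379, 1.734, -0, 1.028, -0.033], TCP at [0.174, -0.678, 0.182] pointing down, gripper open.
Joint ranges: [-2.77, 2.77], [-0.74, 2.19], [0, 2.66], [-1.06, 4.2], [0.31, 2.87], [-3.08, 3.08]. Speed limits (rad/s): [1.89, 1.89, 2.39, 3.14, 3.14, 3.14].

### API

Orientations are given as a unit quaternion [w, x, y, z].
In Python, from station import telemetry, eyes, ctrl gives the robot as it stands. The module is installed in compiled form; this text tells all that it offers.
- The arm moves only by the tool jog_arm, never from a script. Its argument "series" is a list of rows, each a list of 6 numbers: the shift along the tool's x, y, z in m, then the turn, a rotation vector about the tool's x, y, z in degrees. In form: [[dx, dy, dz, rx, ry, rz], ...]. A call has 1 to 5 rows; each row is the pose to reach, as a shift and turn from the pose commanded when the call began, along the tool's axes at that moment; what a row does not reach only later rows make up. A row lasts 1/10 s, in which the tool goes at most 50 mm and 8.59 degrees, less where a joint would pass 70% of its speed; a pose out of reach is approached as far as the arm can. A call with a gripper value outside its range is refused whole. "claw" is the opening, from -1 (shut) to 1 (fully open), set as the call begins (left out, the last holds). The fingers move at their own pace and stop on an object; "squeeze" is the grip in N (left out, the last holds). Time passes only in rows, so rows that repeat a pose let the fingers close. It gives the time, the measured TCP pose, the force, the opening and the grip force at its end, in the units of the state.
- telemetry.get_state(): the state, without advancing time (a new reading comes with each control period).
- eyes.snapshot(name): name is "side" or "top"; returns a dict with "color" (420x560x3 uint8, red, green, blue), "vfov" (degrees; the focal length in pixels is half the picture's height over the tangent of half this angle, whatever the lens; pixels are square), "cx", "cy" (the principal point, pixels), "view" (4x4, takes a point from world to camera coordinates). Camera axes: x right, y down, z forward; pixel columns grow to the right and rows downward; lengths in m; the calibration is good to about 2 mm. A picture is of the moment at which its call begins. There is no depth.
- ctrl.job_done(): hands the job in; it is judged then, once.
The state is a dict: "t": time; "joints": joint angles; "dq": joint speeds; "effort": joint torques, N m; "eef_pos": TCP position; "ee_rot": TCP orientation; "force": force on the tool from outside, world axes, zero at the start; "ft_torque": the same for the moment, N m; "gripper_width": finger opening in m; "gripper_force": force on a finger pad.
Only numpy, scipy, OpenCV 4.12 (cv2) and the standard library are available. Lean on these libraries where they do the work, as an engineer would, in place of code of your own. Each camera call takes 0.05 s, during which the arm holds its last target. There are 200 camera calls.

## Working session

There is one attempt and no reset: what is moved stays moved. The work goes in short steps, Python scripts to look and compute and a tool call to move; the robot and the scene stay as the last step left them, time stands still between calls to the robot, and variables do not carry over. Pictures are saved under pics/ and viewed, at most 10 in all, crops included, and the job is handed in when it is done.

Besides the shell and the picture viewer there is one more tool, called after "Emit:" in YAML: its name, and indented under it one key for each argument. jog_arm: Moves the arm, as the interface text tells. Its arguments: {"type":"object","properties":{"series":{"type":"array"},"claw":{"type":"number"},"squeeze":{"type":"number"}},"required":["series"]}

```bash
mkdir -p pics
cat > h.py <<'E'
import numpy as np, cv2, pickle
from station import telemetry, eyes, ctrl
def snap(n,f):
    s=eyes.snapshot(n); cv2.imwrite(f'pics/{f}.png',cv2.cvtColor(s['color'],cv2.COLOR_RGB2BGR)); pickle.dump(s,open(f'pics/{f}.pkl','wb')); return s
def load(f): return pickle.load(open(f'pics/{f}.pkl','rb'))
def crop(f,x0,y0,x1,y1,out):
    im=cv2.imread(f'pics/{f}.png')[y0:y1,x0:x1]; k=min(800/im.shape[1],600/im.shape[0]); cv2.imwrite(f'pics/{out}.png',cv2.resize(im,None,fx=k,fy=k,interpolation=cv2.INTER_CUBIC)); print(out,'scale',k)
def foc(s): return 210/np.tan(np.radians(s['vfov'])/2)
def px(s,u,v,z):
    "pixel -> world at height z"
    V=np.array(s['view']); R,t=V[:3,:3],V[:3,3]; f=foc(s)
    d=R.T@np.array([(u-s['cx'])/f,(v-s['cy'])/f,1]); c=-R.T@t
    return c+d*(z-c[2])/d[2]
def proj(s,p):
    V=np.array(s['view']); q=V[:3,:3]@np.asarray(p)+V[:3,3]; return foc(s)*q[:2]/q[2]+[s['cx'],s['cy']]
E
python3 - <<'E'
from h import *
for n in('top','side'):
    s=snap(n,n+'0'); V=np.array(s['view']); print(n,s['vfov'],s['cx'],s['cy'],(-V[:3,:3].T@V[:3,3]).round(3),V[:3,:3].round(2).tolist())
a,b=[cv2.imread(f'pics/{n}0.png') for n in('top','side')]
cv2.imwrite('pics/t0.png',cv2.resize(a,(800,600),interpolation=cv2.INTER_CUBIC));cv2.imwrite('pics/s0.png',cv2.resize(b,(800,600),interpolation=cv2.INTER_CUBIC))
print(ctrl.grip_depth,telemetry.get_state())
E
```

```text
top 56.29965100748527 283.45037071722714 212.78030717139853 [ 0.413 -0.013  1.28 ] [[-0.01, -1.0, -0.0], [-0.99, 0.01, -0.14], [0.14, 0.0, -0.99]]
side 44.95700268514003 275.40697137373724 216.37175890497534 [0.178 0.985 1.293] [[-0.92, -0.38, 0.01], [-0.29, 0.68, -0.68], [0.25, -0.63, -0.74]]
0.0188 {'t': 0.1, 'joints': array([-1.35230568e+00,  3.79344767e-01,  1.73472816e+00, -1.55027457e-06,
        1.02848622e+00, -3.32684808e-02]), 'dq': array([-0.00038279, -0.00197775, -0.00124816,  0.00101816, -0.0003268 ,
       -0.00076147]), 'effort': array([-1.26659834e-03, -7.65033388e+01, -4.35294521e+01,  6.51915581e-02,
        3.98382358e-02, -1.28677203e-05]), 'eef_pos': array([ 0.17430738, -0.67755206,  0.18155894]), 'ee_rot': array([-4.81111906e-04,  9.92087458e-01,  1.25547771e-01, -4.53507007e-05]), 'force': array([ 0.44719657, -0.01962808,  0.46428608]), 'ft_torque': array([ 0.02073366, -0.02134222, -0.02581335]), 'gripper_force': 0.0, 'gripper_width': 0.09122779853897274}
```

View pics/t0.png

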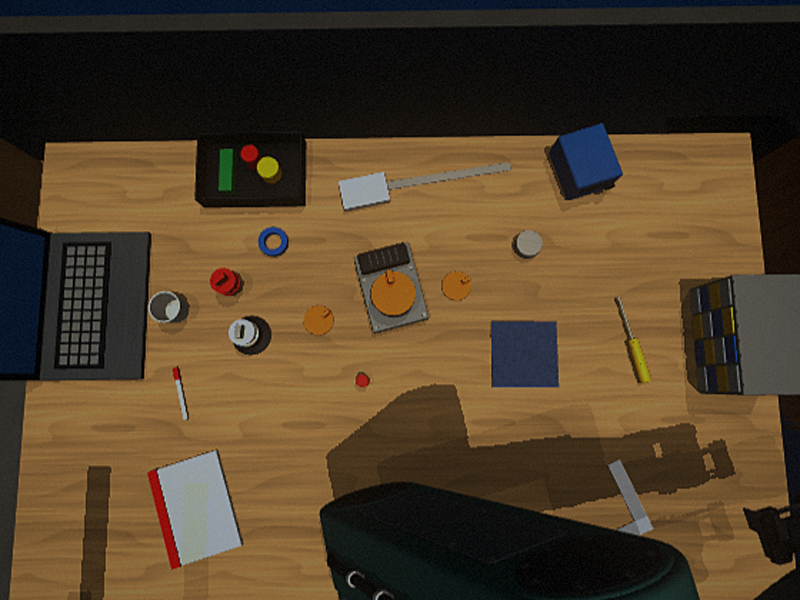

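View pics/s0.png

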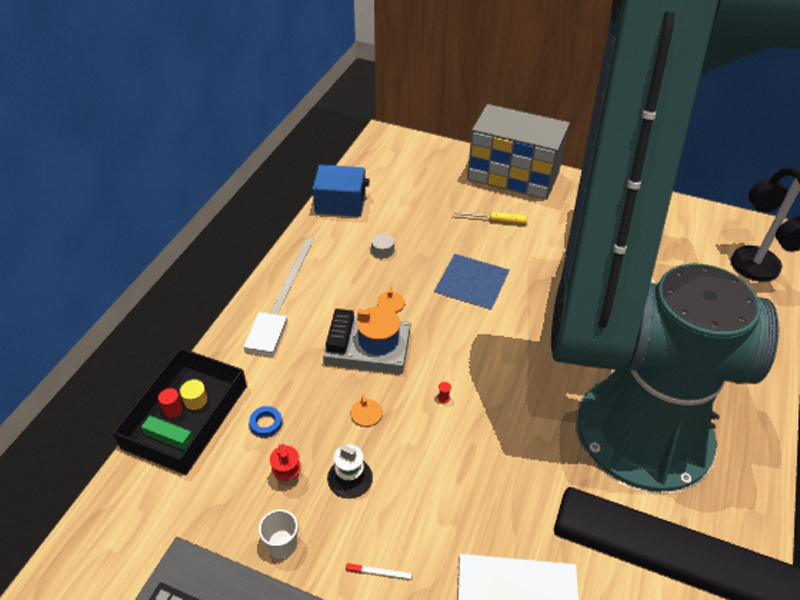

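Top view (800 px scale): the winder with the large lid is at (393,292) and its tab at (390,276). The mat is at (525,354), the spool on its stand at (245,333), and the red look-alike at (226,281). I'll enlarge the winder and the spool.

Run:
```python
from h import *
crop('top0',240,165,310,235,'c1'); crop('top0',150,205,200,255,'c2')
crop('side0',215,190,295,265,'c3'); crop('side0',220,300,270,350,'c4')
ims=[cv2.resize(cv2.imread(f'pics/{c}.png'),(400,300) if 0 else (300,300)) for c in('c1','c2','c3','c4')]
cv2.imwrite('pics/m.png',np.vstack([np.hstack(ims[:2]),np.hstack(ims[2:])]))
s=load('top0')
for u,v in((491,321),(556,321),(558,387),(492,387)): print(px(s,u*.7,v*.7,.003).round(4))
```

```text
c1 scale 8.571428571428571
c2 scale 12.0
c3 scale 8.0
c4 scale 12.0
[ 0.5495 -0.209   0.003 ]
[ 0.5475 -0.3577  0.003 ]
[ 0.398  -0.3547  0.003 ]
[ 0.4    -0.2061  0.003 ]
```

View pics/m.png

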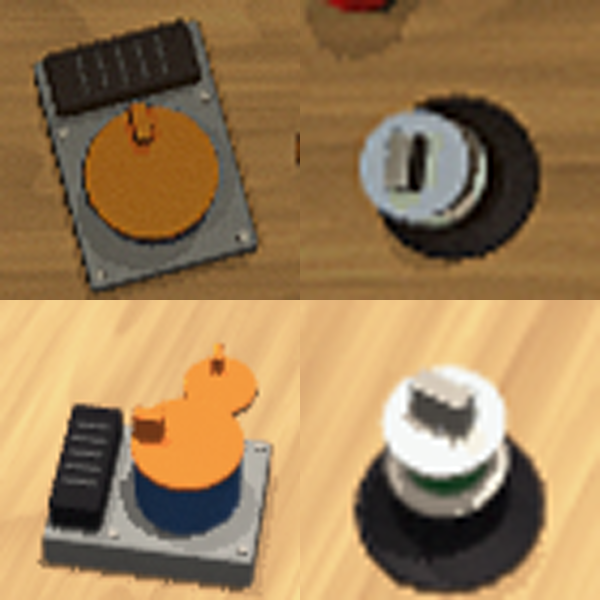

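Run:
```python
from h import *
T=load('top0');S=load('side0')
def c1(x,y):return 240+x/4.2857,165+y/4.2857
def c2(x,y):return 150+(x-300)/6,205+y/6
def c3(x,y):return 215+x/3.75,190+(y-300)/4
def c4(x,y):return 220+(x-300)/6,300+(y-300)/6
P=lambda n,s,uv,z:print(n,px(s,*uv,z).round(4))
P('lid T',T,c1(151,172),.095);P('lid S',S,c3(187,444),.095)
P('tabtop T',T,c1(136,110),.121);P('tabbase T inner',T,c1(145,145),.095)
P('tabtop S',S,c3(149,412),.121)
for q in((38,65),(192,20),(255,245),(95,285)):P('base',T,c1(*q),.035)
P('spool T',T,c2(414,168),.080);P('spool S',S,c4(445,420),.080)
P('standT',T,c2(460,178),.0);P('standS',S,c4(450,508),.0)
for q in((398,130),(398,190)):P('tang T',T,c2(*q),.108)
for q in((422,373),(465,398)):P('tang S',S,c4(*q),.108)
```

```text
lid T [0.6026 0.0123 0.095 ]
lid S [0.6012 0.0166 0.095 ]
tabtop T [0.6426 0.0218 0.121 ]
tabbase T inner [0.6222 0.0164 0.095 ]
tabtop S [0.6343 0.0193 0.121 ]
base [0.6953 0.0983 0.035 ]
base [ 0.7286 -0.0187  0.035 ]
base [ 0.5561 -0.0633  0.035 ]
base [0.5278 0.0561 0.035 ]
spool T [0.5229 0.3395 0.08  ]
spool S [0.524  0.3409 0.08  ]
standT [0.5244 0.3378 0.    ]
standS [0.5247 0.3408 0.    ]
tang T [0.5395 0.3398 0.108 ]
tang T [0.5094 0.339  0.108 ]
tang S [0.5357 0.3378 0.108 ]
tang S [0.5125 0.3421 0.108 ]
```

Emit:
jog_arm:
  series:
    - [0.155,-0.14,0,0,0,0]
    - [0.155,-0.14,0,0,0,0]
    - [0.155,-0.14,0,0,0,0]
    - [0.155,-0.14,0,0,0,0]
    - [0.155,-0.14,0,0,0,0]

```text
t: 0.6
eef_pos: [0.2912, -0.4998, 0.1817]
ee_rot: [-0.001, 0.992, 0.127, -0.0]
force: [0.6, -1.3, -0.3]
gripper_width: 0.0912
gripper_force: 0.0
```

Emit:
jog_arm:
  series:
    - [0.155,-0.14,0,0,0,0]
    - [0.155,-0.14,0,0,0,0]
    - [0.155,-0.14,0,0,0,0]
    - [0.155,-0.14,0,0,0,0]
    - [0.155,-0.14,0,0,0,0]

```text
t: 1.1
eef_pos: [0.4064, -0.3265, 0.182]
ee_rot: [-0.0, 0.992, 0.127, 0.0]
force: [-0.6, -1.1, -0.2]
gripper_width: 0.0912
gripper_force: 0.0
```

Emit:
jog_arm:
  series:
    - [0.155,-0.14,0,0,0,0]
    - [0.155,-0.14,0,0,0,0]
    - [0.155,-0.14,0,0,0,0]
    - [0.155,-0.14,0,0,0,0]
    - [0.155,-0.14,0,0,0,0]
  claw: 0

```text
t: 1.6
eef_pos: [0.5221, -0.1528, 0.1822]
ee_rot: [-0.0, 0.992, 0.127, 0.0]
force: [-0.4, -0.3, -0.4]
gripper_width: 0.054
gripper_force: 0.0
```

Emit:
jog_arm:
  series:
    - [0.155,-0.14,0.03,0,0,2.4]
    - [0.155,-0.14,0.03,0,0,2.4]
    - [0.155,-0.14,0.03,0,0,2.4]
    - [0.155,-0.14,0.03,0,0,2.4]
    - [0.155,-0.14,0.03,0,0,2.4]

```text
t: 2.1
eef_pos: [0.6371, 0.0211, 0.1512]
ee_rot: [-0.0, 0.994, 0.106, -0.0]
force: [-1.5, -1.7, -0.4]
gripper_width: 0.0457
gripper_force: 0.0
```

```bash
cat >> h.py <<'E'
from scipy.spatial.transform import Rotation as Ro
def now():
    s=telemetry.get_state(); q=s['ee_rot']; return s,np.array(s['eef_pos']),Ro.from_quat([q[1],q[2],q[3],q[0]])
def yaw(R): x=R.as_matrix()[:,0]; return np.arctan2(x[1],x[0])
def to(p,y=None,Rt=None):
    "tool-frame shift and turn to world TCP p, tool-down yaw y"
    s,c,R=now()
    if Rt is None: Rt=Ro.from_euler('z',yaw(R) if y is None else y)*Ro.from_euler('x',np.pi)
    print('t',round(s['t'],2),'at',c.round(4),'yaw',round(yaw(R),3),'q',s['joints'].round(2),'shift',R.inv().apply(np.asarray(p)-c).round(4),'turn',np.degrees((R.inv()*Rt).as_rotvec()).round(1),'F',s['force'].round(1),'w',round(s['gripper_width'],4),round(s['gripper_force'],1))
E
python3 - <<'E'
from h import *
to([.636,.021,.098],.21)
snap('side','s1'); snap('top','t1')
crop('side0' if 0 else 's1',205,140,305,265,'c5')
E
```

```text
t 2.1 at [0.6371 0.0211 0.1512] yaw 0.212 q [-0.    0.32  1.88  0.    0.94  1.36] shift [-0.0011 -0.0002  0.0532] turn [-0.   0.   0.1] F [-1.5 -1.7 -0.4] w 0.0457 0.0
c5 scale 4.8
```

View pics/c5.png

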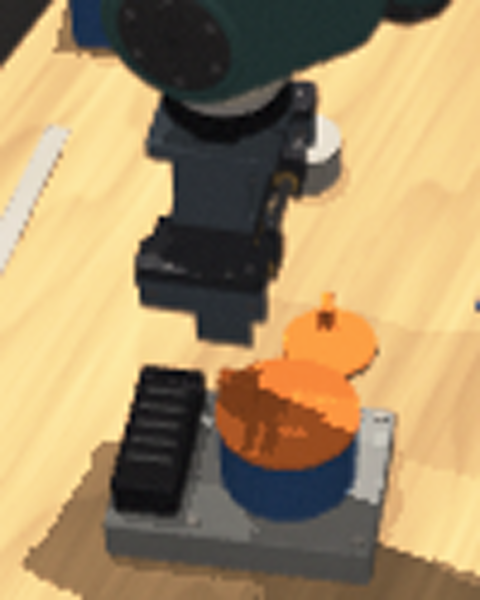

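The gripper at (230,320) is lined up above the tab at (237,385), so I'll descend and close.

Emit:
jog_arm:
  series:
    - [-0.001,0,0.03,0,0,0]
    - [-0.001,0,0.053,0,0,0]
    - [-0.001,0,0.053,0,0,0]

```text
t: 2.5
eef_pos: [0.6317, 0.0167, 0.0966]
ee_rot: [-0.0, 0.995, 0.104, -0.002]
force: [-0.9, -0.5, -0.4]
gripper_width: 0.0458
gripper_force: 0.0
```

Emit:
jog_arm:
  series:
    - [0,0,0,0,0,0]
    - [0,0,0,0,0,0]
    - [0,0,0,0,0,0]
    - [0,0,0,0,0,0]
    - [0,0,0,0,0,0]
  claw: -1
  squeeze: 20

```text
t: 3.0
eef_pos: [0.6346, 0.0187, 0.0997]
ee_rot: [0.0, 0.994, 0.105, 0.0]
force: [0.4, -0.3, -0.0]
gripper_width: 0.0085
gripper_force: 0.0
```

Run:
```python
from h import *
s,c,R=now(); y=yaw(R); d=np.array([np.cos(y),np.sin(y),0]); ax=np.cross(d,[0,0,1]) # tips tab side up
h=c-d*.081; h[2]=.090
for a in(4,8,12,15):
    q=Ro.from_rotvec(np.radians(a)*ax); to(h+q.apply(c-h),Rt=q*R)
```

```text
t 3.0 at [0.6346 0.0187 0.0997] yaw 0.21 q [-0.01  0.38  1.9  -0.    0.85  1.35] shift [-0.0009  0.     -0.0056] turn [-0.  4.  0.] F [ 0.4 -0.3 -0. ] w 0.0085 0.0
t 3.0 at [0.6346 0.0187 0.0997] yaw 0.21 q [-0.01  0.38  1.9  -0.    0.85  1.35] shift [-0.0021  0.     -0.0112] turn [0. 8. 0.] F [ 0.4 -0.3 -0. ] w 0.0085 0.0
t 3.0 at [0.6346 0.0187 0.0997] yaw 0.21 q [-0.01  0.38  1.9  -0.    0.85  1.35] shift [-0.0038  0.     -0.0166] turn [ 0. 12.  0.] F [ 0.4 -0.3 -0. ] w 0.0085 0.0
t 3.0 at [0.6346 0.0187 0.0997] yaw 0.21 q [-0.01  0.38  1.9  -0.    0.85  1.35] shift [-0.0052  0.     -0.0206] turn [ 0. 15.  0.] F [ 0.4 -0.3 -0. ] w 0.0085 0.0
```

Run:
```python
from h import *
snap('side','s2'); snap('top','t2')
crop('s2',225,175,305,255,'c6a');crop('t2',240,165,310,235,'c6b')
cv2.imwrite('pics/c6.png',np.hstack([cv2.resize(cv2.imread(f'pics/{c}.png'),(400,400)) for c in('c6a','c6b')]))
to([.636,.021,.098],.21)
```

```text
c6a scale 7.5
c6b scale 8.571428571428571
t 3.1 at [0.6344 0.0187 0.0993] yaw 0.21 q [-0.01  0.38  1.9  -0.    0.85  1.35] shift [ 0.002  -0.0019  0.0014] turn [ 0. -0.  0.] F [ 0.8  0.6 -0.8] w 0.0012 0.0
```

View pics/c6.png

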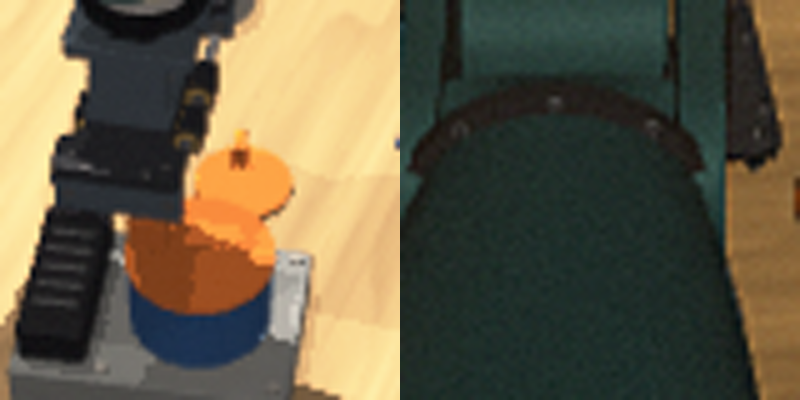

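Run:
```python
from h import *
S=load('s2');c=now()[1]
f=lambda p:(proj(S,p)-[225,175])*5
print('tcp',f(c),'pads',f(c+[0,0,.0188]),'tcp+.04',f(c+[0,0,.04]))
d=np.array([np.cos(.21),np.sin(.21),0]);n=np.array([-d[1],d[0],0])
L=np.array([.602,.0145,.095])
print('lid c',f(L))
for r in(.02,.046):
  for w in(-.006,.006):
    for z in(0,.026): print(r,w,z,f(L+r*d+w*n+[0,0,z]).round())
S=load('side0')
```

```text
tcp [149.61200327 237.39561249] pads [148.97377817 217.34938737] tcp+.04 [148.24057311 194.31990492]
lid c [199.52180459 252.29632863]
0.02 -0.006 0 [170. 241.]
0.02 -0.006 0.026 [170. 213.]
0.02 0.006 0 [166. 255.]
0.02 0.006 0.026 [166. 227.]
0.046 -0.006 0 [130. 235.]
0.046 -0.006 0.026 [129. 207.]
0.046 0.006 0 [126. 249.]
0.046 0.006 0.026 [125. 221.]
```

Run:
```python
from h import *
crop('side0',235,195,295,240,'d1')
crop('s2',235,195,295,240,'d2')
a,b=[cv2.resize(cv2.imread(f'pics/{c}.png'),(400,300)) for c in('d1','d2')]
crop('top0',250,175,300,225,'d3');c=cv2.resize(cv2.imread('pics/d3.png'),(400,300));
cv2.imwrite('pics/d.png',np.vstack([np.hstack([a,b]),np.hstack([cv2.resize(cv2.imread('pics/d3.png'),(300,300)),np.zeros((300,500,3),np.uint8)])]))
```

```text
d1 scale 13.333333333333334
d2 scale 13.333333333333334
d3 scale 12.0
```

View pics/d.png

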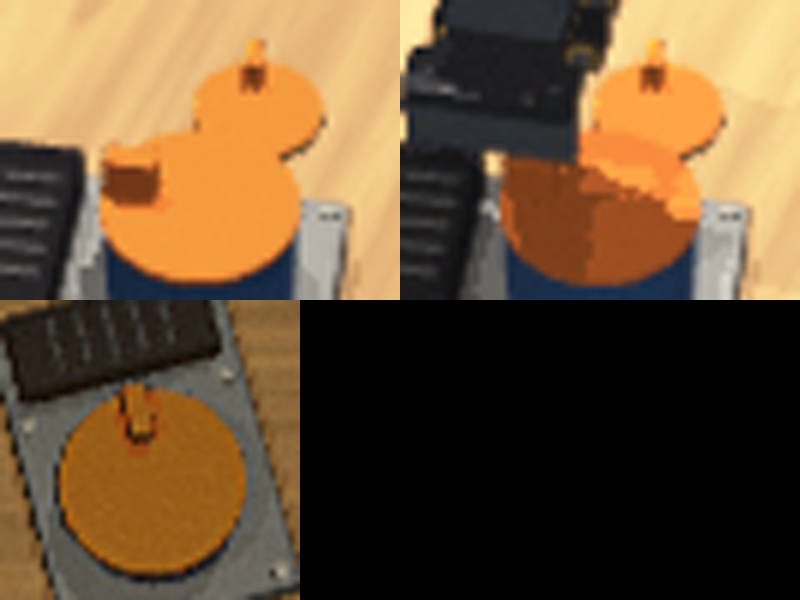

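Run:
```python
from h import *
for n,p in(('s1',[.6371,.0211,.1512]),('s2',[.6344,.0187,.0993])):
    S=load(n); p=np.array(p); n_=np.array([-np.sin(.21),np.cos(.21),0]); d=np.array([np.cos(.21),np.sin(.21),0])
    w=.0228 if n=='s1' else .0006
    print(n,'tcp',proj(S,p).round(1),'near finger tip corners',[proj(S,p+n_*(w+b)+d*a).round(1).tolist() for b in(0,.013) for a in(-.016,.016)])
    im=S['color'].astype(int); 
    for v in range(200,232):
        print(v,''.join('o' if r>150 and r>1.5*b else 'b' if r>1.7*b and r>60 else '#' if max(r,g,b)<75 else '.' for r,g,b in im[v,236:282]))
```

```text
s1 tcp [253.4 211.5] near finger tip corners [[257.0, 217.6], [246.8, 216.2], [256.2, 220.7], [245.8, 219.3]]
200 ########################.ooooooooooooooooooooo
201 ########################.ooooooooooooooooooooo
202 ########################.ooooooooooooooooooooo
203 .#######################.ooooooooooooooooooooo
204 ooo.....################.ooooooooooooooooooooo
205 ooooooooo.##############.ooooooooooobboooooooo
206 oooooooooo##############.ooooooooooobboooooooo
207 oooooooooo###########.oooooooooooooobboooooooo
208 oooooooooo###########.oooooooooooooooooooooooo
209 oooooooooo###########.oooooooooooooooooooooooo
210 oooooooooo..#########.oooooooooooooooooooooooo
211 ooooooooooooo.......#.oooooooooooooooooooooooo
212 oooooooooooooooooooooooooooooooooooooooooooooo
213 oooooooooooooooooooooooooooooooooooooooooooooo
214 oooooooooooooooooooooooooooooooooooooooooooooo
215 oooooooooooooooooooooooooooooooooooooooooooooo
216 ..bbooooooooooooooooooooooooooooooooooooooooob
217 ##########.oooooooobboboooooooooooooooooooobbo
218 ###########booooobbbbbboooooooooooooooooobbooo
219 ###########booobo
[... 1683 characters left out ...]
##booobbb.######booooooooooooooobbooo
219 ###########booobbbbbbbbbbboooooooooooooooooooo
220 ###########booobbbbbbbbobbbooooooooooooooooooo
221 ############.obbbbbbbbbbbbbooooooooooooooooooo
222 ############..bbbbbbbbbbbboooooooooooooooooooo
223 ############..bbbbbbbbbbbboooooooooooooooooooo
224 ############..obbbbbbbbbbbbbbbbooooooooooooooo
225 ###########...oobbbbbbbbbbbbbooooooooooooooo..
226 ###########...oobbbbbbbbbbbboooooooooooooooo..
227 ############..oobbbbbbbbbbbboooooooooooooooo..
228 ############..oobbbbbbbbbbbboooooooooooooooo..
229 ###########...bobbbbbbbbbbbbooooooooooooooob..
230 ############...oobbbbbbbbbbooooooooooooooob...
231 ###########....bobbbbbbbbbbboooooooooooooob...
```

Run:
```python
from h import *
T=load('top0');S=load('side0');p=np.array([.1743,-.6776,.1816])
for n,s in(('T',T),('S',S)): print(n,proj(s,p)/.7,proj(s,p+[0,0,.15])/.7,'base',proj(s,[0,0,0])/.7, proj(s,[0,0,.3])/.7)
```

```text
T [761.13548022 505.68442227] [819.30332867 525.90632793] base [402.79241083 575.4505611 ] [401.66724487 638.24489678]
S [637.47656284 161.88867153] [653.41767508 110.61810382] base [644.39719282 430.2402638 ] [688.33559609 338.15979232]
```

Emit:
jog_arm:
  series:
    - [-0.03,0,-0.05,0,0,0]
    - [-0.06,0.1,-0.06,0,0,0]
    - [-0.06,0.12,-0.06,0,0,0]
    - [-0.06,0.17,-0.06,0,0,0]
    - [-0.06,0.2,-0.06,0,0,0]
  claw: 0

```text
t: 3.6
eef_pos: [0.6163, -0.186, 0.1598]
ee_rot: [0.0, 0.994, 0.105, 0.0]
force: [1.7, 1.5, -0.2]
gripper_width: 0.0385
gripper_force: 0.0
```

Emit:
jog_arm:
  series:
    - [0,0.05,0,0,0,0]
    - [0,0.1,0,0,0,0]
    - [0,0.1,0,0,0,0]
    - [0,0.1,0,0,0,0]
    - [0,0.1,0,0,0,0]

```text
t: 4.1
eef_pos: [0.6369, -0.281, 0.1588]
ee_rot: [-0.0, 0.994, 0.105, -0.0]
force: [0.9, 0.9, 0.1]
gripper_width: 0.0458
gripper_force: 0.0
```

Run:
```python
from h import *
a=snap('top','t3');b=snap('side','s3'); s,c,R=now(); print(c,s['joints'].round(2),proj(a,c),proj(b,c))
u,v=proj(a,c).astype(int);x,y=proj(b,c).astype(int);print(u,v,x,y)
A=cv2.imread('pics/t3.png')[v-40:v+40,u-40:u+40];B=cv2.imread('pics/s3.png')[y-40:y+40,x-40:x+40]
cv2.imwrite('pics/e.png',np.hstack([cv2.resize(i,(400,400),interpolation=2) for i in(A,B)]))
```

```text
[ 0.63713006 -0.28066479  0.15906223] [-0.45  0.4   1.75  0.    0.99  0.91] [375.33248006 188.58377952] [289.15817187 150.86353467]
375 188 289 150
```

View pics/e.png

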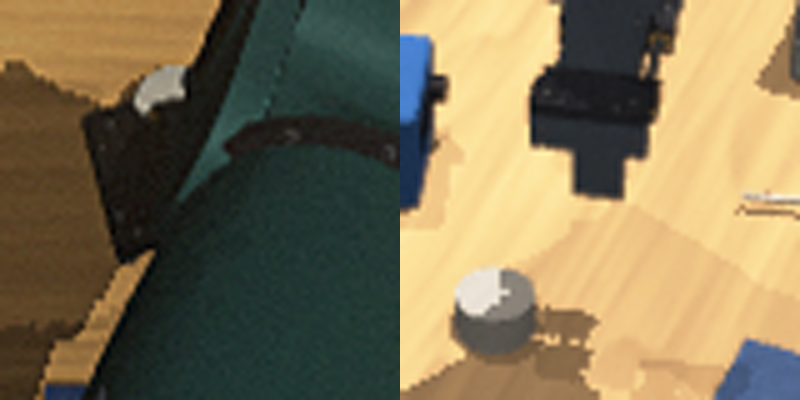

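Run:
```python
from h import *
from scipy.optimize import brentq
n=np.array([-np.sin(.21),np.cos(.21),0])
for f,p,w,row in(('s3',[.6371,-.2807,.1591],.0229,149.2),('s1',[.6371,.0211,.1512],.0228,211.5),('s2',[.6344,.0187,.0993],.0006,218.)):
    S=load(f)
    print(f,[round(brentq(lambda h:proj(S,np.array(p)+n*(w+b)+[0,0,h])[1]-row,-.1,.2),4) for b in(0,.0135)], np.degrees(np.arctan2(*(proj(S,np.array(p)+[0,0,.2])-proj(S,p)))))
```

```text
s3 [0.0262, 0.0373] 177.88187734152646
s1 [0.0241, 0.0383] -178.03949693813928
s2 [0.0217, 0.0363] -178.17682822626227
```

The image shows the near fingertip at (600,195) in the right half. The tips sit about 25–38 mm higher than eef_pos implies, so I'll go back and descend lower, watching the force.

Emit:
jog_arm:
  series:
    - [0.06,-0.29,0,0,0,0]
    - [0.06,-0.29,0,0,0,0]
    - [0.06,-0.29,0,0,0,0]
    - [0.06,-0.29,0,0,0,0]
    - [0.06,-0.29,0,0,0,0]

```text
t: 4.7
eef_pos: [0.6352, -0.029, 0.1594]
ee_rot: [0.0, 0.994, 0.105, 0.0]
force: [0.2, 0.3, 0.3]
gripper_width: 0.0455
gripper_force: 0.0
```

Emit:
jog_arm:
  series:
    - [0.015,-0.06,0,0,0,0]
    - [0.015,-0.06,0,0,0,0]
    - [0.015,-0.06,0,0,0,0]

```text
t: 5.0
eef_pos: [0.6376, 0.0323, 0.1593]
ee_rot: [-0.0, 0.994, 0.107, 0.0]
force: [-0.6, -0.3, -0.9]
gripper_width: 0.0456
gripper_force: 0.0
```

Run:
```python
from h import *
to([.635,.021,.078],.21)
```

```text
t 5.0 at [0.6376 0.0323 0.1593] yaw 0.214 q [0.01 0.31 1.87 0.   0.95 1.37] shift [-0.005   0.0105  0.0813] turn [-0.  -0.   0.2] F [-0.6 -0.3 -0.9] w 0.0456 0.0
```

Emit:
jog_arm:
  series:
    - [-0.002,0.003,0.03,0,0,0]
    - [-0.002,0.003,0.055,0,0,0]
    - [-0.002,0.003,0.065,0,0,0]
    - [-0.002,0.003,0.065,0,0,0]
    - [-0.002,0.003,0.065,0,0,0]

```text
t: 5.5
eef_pos: [0.6372, 0.026, 0.0949]
ee_rot: [0.0, 0.995, 0.105, 0.0]
force: [0.1, 0.5, 0.3]
gripper_width: 0.0459
gripper_force: 0.0
```

Run:
```python
from h import *
to([.635,.021,.078],.21)
```

```text
t 5.5 at [0.6372 0.026  0.0949] yaw 0.209 q [ 0.    0.4   1.9  -0.    0.85  1.37] shift [-0.0032  0.0045  0.0169] turn [ 0. -0. -0.] F [0.1 0.5 0.3] w 0.0459 0.0
```

Emit:
jog_arm:
  series:
    - [-0.002,0.005,0.006,0,0,0]
    - [-0.003,0.005,0.012,0,0,0]
    - [-0.003,0.005,0.017,0,0,0]
    - [-0.003,0.005,0.017,0,0,0]

```text
t: 5.9
eef_pos: [0.6342, 0.021, 0.0763]
ee_rot: [-0.0, 0.995, 0.105, -0.0]
force: [0.1, 0.2, -0.5]
gripper_width: 0.0451
gripper_force: 0.0
```

Emit:
jog_arm:
  series:
    - [0,0,0,0,0,0]
    - [0,0,0,0,0,0]
    - [0,0,0,0,0,0]
    - [0,0,0,0,0,0]
    - [0,0,0,0,0,0]
  claw: -1
  squeeze: 15

```text
t: 6.4
eef_pos: [0.6349, 0.021, 0.0772]
ee_rot: [0.0, 0.994, 0.105, 0.0]
force: [-0.0, -0.5, 1.4]
gripper_width: 0.0118
gripper_force: 15.0
```

Emit:
jog_arm:
  series:
    - [0,0,0,0,0,0]
    - [0,0,0.002,0,0,0]
    - [0,0,0.004,0,0,0]
    - [0,0,0.006,0,0,0]
    - [0,0,0.006,0,0,0]
  claw: -0.4

```text
t: 6.9
eef_pos: [0.6344, 0.021, 0.0706]
ee_rot: [-0.0, 0.994, 0.105, -0.0]
force: [0.1, -1.1, -0.8]
gripper_width: 0.0273
gripper_force: 0.0
```

Emit:
jog_arm:
  series:
    - [0,0,0.002,0,0,0]
    - [0,0,0.004,0,0,0]
    - [0,0,0.005,0,0,0]
    - [0,0,0.005,0,0,0]

```text
t: 7.3
eef_pos: [0.6346, 0.021, 0.0658]
ee_rot: [-0.0, 0.994, 0.105, -0.0]
force: [0.1, 0.2, -0.6]
gripper_width: 0.0277
gripper_force: 0.0
```

Emit:
jog_arm:
  series:
    - [0,0,0,0,0,0]
    - [0,0,0,0,0,0]
    - [0,0,0,0,0,0]
    - [0,0,0,0,0,0]
  claw: -1
  squeeze: 35

```text
t: 7.7
eef_pos: [0.6348, 0.021, 0.0661]
ee_rot: [0.0, 0.994, 0.105, 0.0]
force: [0.0, -0.2, 0.7]
gripper_width: 0.0118
gripper_force: 35.0
```

Run:
```python
from h import *
s,c,R=now(); y=yaw(R); d=np.array([np.cos(y),np.sin(y),0]); ax=np.cross(d,[0,0,1])
h=c-d*.081; h[2]=.091
for a in(4,8,12,14):
    q=Ro.from_rotvec(np.radians(a)*ax); to(h+q.apply(c-h),Rt=q*R)
```

```text
t 7.7 at [0.6348 0.021  0.0661] yaw 0.21 q [-0.    0.43  1.91 -0.    0.8   1.36] shift [ 0.0015  0.     -0.0057] turn [-0.  4.  0.] F [ 0.  -0.2  0.7] w 0.0118 35.0
t 7.7 at [0.6348 0.021  0.0661] yaw 0.21 q [-0.    0.43  1.91 -0.    0.8   1.36] shift [ 0.0027  0.     -0.0115] turn [0. 8. 0.] F [ 0.  -0.2  0.7] w 0.0118 35.0
t 7.7 at [0.6348 0.021  0.0661] yaw 0.21 q [-0.    0.43  1.91 -0.    0.8   1.36] shift [ 0.0034  0.     -0.0174] turn [ 0. 12.  0.] F [ 0.  -0.2  0.7] w 0.0118 35.0
t 7.7 at [0.6348 0.021  0.0661] yaw 0.21 q [-0.    0.43  1.91 -0.    0.8   1.36] shift [ 0.0036  0.     -0.0203] turn [ 0. 14.  0.] F [ 0.  -0.2  0.7] w 0.0118 35.0
```

Emit:
jog_arm:
  series:
    - [0.0015,0,-0.0065,0,4,0]
    - [0.003,0,-0.0125,0,8,0]
    - [0.0035,0,-0.0185,0,12,0]
    - [0.0035,0,-0.0215,0,14,0]
    - [0.0035,0,-0.0215,0,14,0]

```text
t: 8.2
eef_pos: [0.6373, 0.0216, 0.0876]
ee_rot: [-0.013, 0.987, 0.104, 0.121]
force: [0.6, 0.1, -1.8]
gripper_width: 0.0114
gripper_force: 35.0
```

Emit:
jog_arm:
  series:
    - [0,0,0,0,0,0]
    - [0,0,0,0,0,0]

```text
t: 8.4
eef_pos: [0.6385, 0.0218, 0.0875]
ee_rot: [-0.013, 0.987, 0.104, 0.121]
force: [0.9, -0.3, -0.8]
gripper_width: 0.0115
gripper_force: 35.0
```

Run:
```python
from h import *
snap('side','s4');crop('s4',225,165,305,225+20,'g')
to([.635,.021,.2],.21); to([.5,-.26,.2],.21)
```

```text
g scale 7.5
t 8.45 at [0.6385 0.0218 0.0874] yaw 0.21 q [-0.03  0.32  2.05  0.11  0.54  1.24] shift [ 2.370e-02  1.000e-04 -1.101e-01] turn [  0. -14.   0.] F [-1.4  0.3 -0.7] w 0.0117 35.0
t 8.45 at [0.6385 0.0218 0.0874] yaw 0.21 q [-0.03  0.32  2.05  0.11  0.54  1.24] shift [-0.1613  0.2467 -0.1561] turn [  0. -14.   0.] F [-1.4  0.3 -0.7] w 0.0117 35.0
```

View pics/g.png

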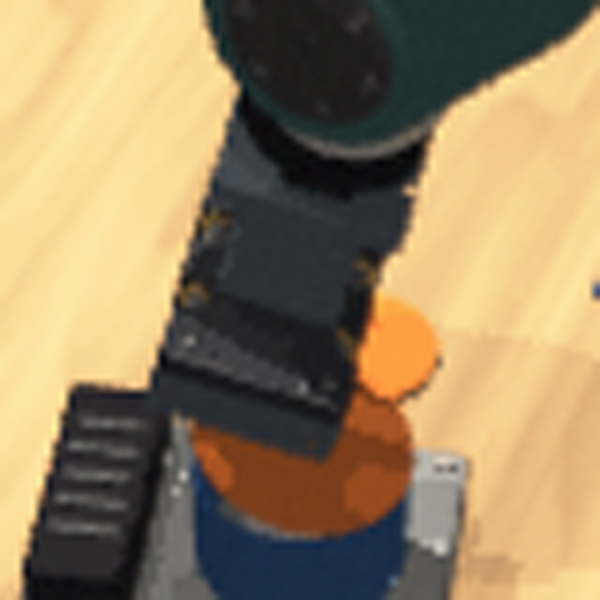

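The lid is tipped: its left (tab) side is raised above the collar around (190,430), and the right edge is still on the rim. Now I'll lift it off.

Emit:
jog_arm:
  series:
    - [0.006,0,-0.03,0,-1,0]
    - [0.012,0,-0.06,0,-6,0]
    - [0.0235,0,-0.11,0,-14,0]
    - [0.0235,0,-0.11,0,-14,0]
    - [0.0235,0,-0.11,0,-14,0]

```text
t: 8.95
eef_pos: [0.6362, 0.0212, 0.2013]
ee_rot: [0.0, 0.994, 0.105, 0.002]
force: [-0.4, -0.1, -1.6]
gripper_width: 0.0115
gripper_force: 35.0
```

Run:
```python
from h import *
to([.5066,-.2755,.19],.21)
```

```text
t 8.95 at [0.6362 0.0212 0.2013] yaw 0.21 q [-0.    0.26  1.86 -0.    1.02  1.36] shift [-0.1888  0.2631  0.0109] turn [ 0.  -0.2  0. ] F [-0.4 -0.1 -1.6] w 0.0115 35.0
```

Emit:
jog_arm:
  series:
    - [-0.09,0.13,0,0,0,0]
    - [-0.09,0.13,0,0,0,0]
    - [-0.09,0.13,0,0,0,0]
    - [-0.09,0.13,0,0,0,0]

```text
t: 9.35
eef_pos: [0.5705, -0.128, 0.1978]
ee_rot: [-0.0, 0.995, 0.103, -0.001]
force: [-0.1, 0.8, -0.3]
gripper_width: 0.0117
gripper_force: 35.0
```

Emit:
jog_arm:
  series:
    - [-0.099,0.133,0.05,0,0,0]
    - [-0.099,0.133,0.1,0,0,0]
    - [-0.099,0.133,0.13,0,0,0]
    - [-0.099,0.133,0.15,0,0,0]
    - [-0.099,0.133,0.15,0,0,0]

```text
t: 9.85
eef_pos: [0.5014, -0.2756, 0.0459]
ee_rot: [-0.001, 0.995, 0.104, -0.001]
force: [0.3, 0.4, -0.2]
gripper_width: 0.0117
gripper_force: 35.0
```

Run:
```python
from h import *
to([.5066,-.2755,-.016],.21)
```

```text
t 9.85 at [ 0.5014 -0.2756  0.0459] yaw 0.209 q [-0.54  0.38  2.04  0.    0.72  0.82] shift [0.0052 0.0011 0.0619] turn [-0.1  0.1 -0.1] F [ 0.3  0.4 -0.2] w 0.0117 35.0
```

Emit:
jog_arm:
  series:
    - [0.003,0,0.03,0,0,0]
    - [0.003,0,0.048,0,0,0]
    - [0.003,0,0.056,0,0,0]
    - [0.003,0,0.06,0,0,0]
    - [0.003,0,0.06,0,0,0]

```text
t: 10.35
eef_pos: [0.5072, -0.2747, -0.0102]
ee_rot: [-0.0, 0.994, 0.105, -0.0]
force: [0.3, -1.3, -0.6]
gripper_width: 0.0117
gripper_force: 35.0
```

Emit:
jog_arm:
  series:
    - [0,0,0.002,0,0,0]
    - [0,0,0.004,0,0,0]
    - [0,0,0.005,0,0,0]
    - [0,0,0.005,0,0,0]

```text
t: 10.75
eef_pos: [0.5074, -0.2751, -0.0149]
ee_rot: [0.0, 0.994, 0.105, 0.0]
force: [-0.8, 0.1, -0.3]
gripper_width: 0.0116
gripper_force: 35.0
```

Emit:
jog_arm:
  series:
    - [0,0,0.001,0,0,0]
    - [0,0,0.002,0,0,0]
    - [0,0,0.002,0,0,0]

```text
t: 11.05
eef_pos: [0.5075, -0.2751, -0.016]
ee_rot: [-0.0, 0.994, 0.105, -0.0]
force: [-6.6, 3.1, 20.8]
gripper_width: 0.012
gripper_force: 35.0
```

Emit:
jog_arm:
  series:
    - [0,0,0,0,0,0]
    - [0,0,0,0,0,0]
    - [0,0,0,0,0,0]
    - [0,0,0,0,0,0]
  claw: 0

```text
t: 11.45
eef_pos: [0.5073, -0.275, -0.0171]
ee_rot: [-0.0, 0.994, 0.105, -0.0]
force: [0.2, 0.3, 0.3]
gripper_width: 0.0407
gripper_force: 0.0
```

Emit:
jog_arm:
  series:
    - [0,0,-0.03,0,0,0]
    - [0,0,-0.08,0,0,0]
    - [0,0,-0.13,0,0,0]
    - [0,0,-0.17,0,0,0]
    - [0,0,-0.17,0,0,0]

```text
t: 11.95
eef_pos: [0.5101, -0.2767, 0.1585]
ee_rot: [0.002, 0.994, 0.105, 0.003]
force: [1.0, 0.7, -0.7]
gripper_width: 0.0458
gripper_force: 0.0
```

Run:
```python
from h import *
snap('side','s5');snap('top','t5')
crop('s5',225,175,375,285,'h1');crop('t5',230,160,410,290,'h2')
cv2.imwrite('pics/hh.png',np.vstack([cv2.resize(cv2.imread('pics/h1.png'),(410,300)),cv2.resize(cv2.imread('pics/h2.png'),(410,300))]))
crop('t5',250,175,300,225,'h3'); crop('s5',235,195,285,245,'h4')
cv2.imwrite('pics/hh.png',np.hstack([cv2.imread('pics/hh.png'),np.vstack([cv2.resize(cv2.imread(f'pics/{i}.png'),(300,300)) for i in('h3','h4')])]))
to([.5236,.34,.2],0.)
```

```text
h1 scale 5.333333333333333
h2 scale 4.444444444444445
h3 scale 12.0
h4 scale 12.0
t 12.05 at [ 0.5076 -0.2752  0.1534] yaw 0.21 q [-0.54  0.23  2.   -0.    0.91  0.82] shift [ 0.1439 -0.5983 -0.047 ] turn [ 0.1 -0.1 12. ] F [ 0.4  0.  -0.3] w 0.0457 0.0
```

View pics/hh.png

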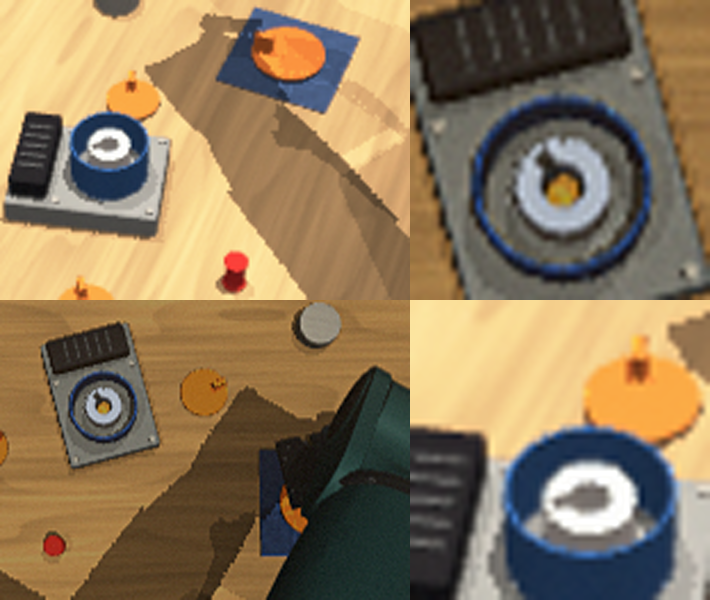

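Side crop: the lid lies upright on the mat, tab at (263,45). The hub is uncovered, and its keyway points up-left in the top crop, from (563,184) towards (543,155). Now I'll measure the keyway and move to the spool.

Emit:
jog_arm:
  series:
    - [0.048,-0.2,-0.016,0,0,0]
    - [0.048,-0.2,-0.016,0,0,0]
    - [0.048,-0.2,-0.016,0,0,0]
    - [0.048,-0.2,-0.016,0,0,0]
    - [0.048,-0.2,-0.016,0,0,0]

```text
t: 12.55
eef_pos: [0.5113, -0.0655, 0.1674]
ee_rot: [-0.001, 0.994, 0.106, -0.001]
force: [0.4, -0.8, -0.6]
gripper_width: 0.0454
gripper_force: 0.0
```

Emit:
jog_arm:
  series:
    - [0.048,-0.2,-0.016,0,0,0]
    - [0.048,-0.2,-0.016,0,0,0]
    - [0.048,-0.2,-0.016,0,0,0]
    - [0.048,-0.2,-0.016,0,0,0]
    - [0.048,-0.2,-0.016,0,0,0]

```text
t: 13.05
eef_pos: [0.5173, 0.1397, 0.1837]
ee_rot: [-0.0, 0.994, 0.106, -0.001]
force: [0.2, -0.3, 0.1]
gripper_width: 0.0456
gripper_force: 0.0
```

Emit:
jog_arm:
  series:
    - [0.048,-0.2,-0.016,0,0,5]
    - [0.048,-0.2,-0.016,0,0,10]
    - [0.048,-0.2,-0.016,0,0,14]
    - [0.048,-0.2,-0.016,0,0,14]
    - [0.048,-0.2,-0.016,0,0,14]

```text
t: 13.55
eef_pos: [0.523, 0.3451, 0.1995]
ee_rot: [0.0, 1.0, -0.016, -0.001]
force: [-0.4, -1.4, 0.5]
gripper_width: 0.0461
gripper_force: 0.0
```

Run:
```python
from h import *
to([.5236,.34,.12],-.03)
T=load('t5');S=load('s5')
# rim: blue dark pixels circle fit; hub: bright annulus fit by template
for n,s,g in(('T',T,(.604,.0135)),('S',S,(.604,.0135))):
    im=s['color'].astype(np.float32); 
    def samp(P): 
        uv=np.array([proj(s,p) for p in P]).astype(np.float32); return cv2.remap(im,uv[:,0].reshape(1,-1),uv[:,1].reshape(1,-1),cv2.INTER_LINEAR)[0]
    a=np.radians(np.arange(0,360,5)); best=None
    for x in np.arange(g[0]-.01,g[0]+.011,.001):
        for y in np.arange(g[1]-.01,g[1]+.011,.001):
            ring=lambda r,z:np.c_[x+r*np.cos(a),y+r*np.sin(a),np.full(len(a),z)]
            v=samp(ring(.022,.083)).sum(1).mean()+samp(ring(.0155,.083)).sum(1).mean()-samp(ring(.027,.083)).sum(1).mean()-samp(ring(.0085,.083)).sum(1).mean()
            if best is None or v>best[0]: best=(v,x,y)
    _,x,y=best; print(n,'hub',best)
    pr=sum(samp(np.c_[x+r*np.cos(a),y+r*np.sin(a),np.full(len(a),.083)]).sum(1) for r in(.013,.0145,.016,.0175))/4
    print([(int(np.degrees(t)),int(p)) for t,p in zip(a,pr) if p<pr.mean()*.85])
```

```text
t 13.55 at [0.523  0.3451 0.1995] yaw -0.032 q [0.55 0.25 1.88 0.   1.02 2.15] shift [0.0008 0.005  0.0795] turn [ 0.   0.1 -0.1] F [-0.4 -1.4  0.5] w 0.0461 0.0
T hub (np.float32(575.07666), np.float64(0.604), np.float64(0.0135))
[(14, 416), (20, 303), (25, 202), (29, 145), (35, 132), (40, 145), (45, 202), (50, 314)]
S hub (np.float32(700.1422), np.float64(0.604), np.float64(0.0135))
[(14, 580), (20, 499), (25, 418), (29, 345), (35, 394), (40, 452), (45, 517), (50, 585)]
```

Emit:
jog_arm:
  series:
    - [0.001,0.002,0.05,0,0,0]
    - [0.001,0.003,0.09,0,0,0]
    - [0.001,0.003,0.12,0,0,0]
    - [0.001,0.003,0.13,0,0,0]
    - [0.001,0.003,0.13,0,0,0]

```text
t: 14.05
eef_pos: [0.5232, 0.3373, 0.069]
ee_rot: [0.001, 1.0, -0.018, -0.002]
force: [0.6, -0.4, 0.9]
gripper_width: 0.0457
gripper_force: 0.0
```

Run:
```python
from h import *
to([.5236,.34,.048],-.03)
```

```text
t 14.05 at [0.5232 0.3373 0.069 ] yaw -0.035 q [ 0.54  0.41  1.93 -0.    0.8   2.14] shift [ 0.0003 -0.0028  0.021 ] turn [ 0.1  0.2 -0.3] F [ 0.6 -0.4  0.9] w 0.0457 0.0
```

Emit:
jog_arm:
  series:
    - [0,-0.001,0.008,0,0,0]
    - [0,-0.002,0.014,0,0,0]
    - [0,-0.002,0.018,0,0,0]
    - [0,-0.002,0.02,0,0,0]
    - [0,-0.002,0.02,0,0,0]

```text
t: 14.55
eef_pos: [0.5241, 0.3408, 0.051]
ee_rot: [-0.0, 1.0, -0.017, 0.0]
force: [-0.3, 0.1, -0.6]
gripper_width: 0.0458
gripper_force: 0.0
```

Emit:
jog_arm:
  series:
    - [0,0,0,0,0,0]
    - [0,0,0,0,0,0]
    - [0,0,0,0,0,0]
    - [0,0,0,0,0,0]
    - [0,0,0,0,0,0]
  claw: -1
  squeeze: 50

```text
t: 15.05
eef_pos: [0.5241, 0.3408, 0.051]
ee_rot: [-0.0, 1.0, -0.017, 0.0]
force: [0.1, -0.4, 0.9]
gripper_width: 0.0116
gripper_force: 50.0
```

Emit:
jog_arm:
  series:
    - [0,0,-0.02,0,0,0]
    - [0,0,-0.06,0,0,0]
    - [0,0,-0.11,0,0,0]
    - [0,0,-0.15,0,0,0]
    - [0,0,-0.15,0,0,0]

```text
t: 15.55
eef_pos: [0.5266, 0.3423, 0.2069]
ee_rot: [-0.002, 1.0, -0.017, 0.004]
force: [-0.1, 0.3, -1.4]
gripper_width: 0.0118
gripper_force: 50.0
```

Run:
```python
from h import *
to([.604,.0135,.16],.593)
```

```text
t 15.55 at [0.5266 0.3423 0.2069] yaw -0.034 q [ 0.54  0.24  1.88 -0.    1.02  2.14] shift [0.0883 0.3262 0.046 ] turn [ -0.1  -0.5 -35.9] F [-0.1  0.3 -1.4] w 0.0118 50.0
```

Emit:
jog_arm:
  series:
    - [0.05,0.2,0,0,0,0]
    - [0.05,0.2,0,0,0,0]
    - [0.05,0.2,0,0,0,0]
    - [0.05,0.2,0,0,0,0]
    - [0.05,0.2,0,0,0,0]

```text
t: 16.05
eef_pos: [0.5673, 0.135, 0.2]
ee_rot: [0.0, 1.0, -0.019, -0.001]
force: [0.5, -0.4, -0.7]
gripper_width: 0.0116
gripper_force: 50.0
```

Emit:
jog_arm:
  series:
    - [0.04,0.127,0.04,0,0,-8]
    - [0.04,0.127,0.04,0,0,-16]
    - [0.04,0.127,0.04,0,0,-24]
    - [0.04,0.127,0.04,0,0,-32]
    - [0.04,0.127,0.04,0,0,-36]

```text
t: 16.55
eef_pos: [0.6022, 0.0101, 0.1594]
ee_rot: [-0.0, 0.956, 0.294, -0.001]
force: [0.5, 0.8, -1.6]
gripper_width: 0.0118
gripper_force: 50.0
```

Emit:
jog_arm:
  series:
    - [0,0,0,0,0,0]
    - [0,0,0,0,0,0]
    - [0,0,0,0,0,0]

```text
t: 16.85
eef_pos: [0.6026, 0.0113, 0.1607]
ee_rot: [-0.0, 0.956, 0.292, -0.0]
force: [0.4, -0.6, -1.7]
gripper_width: 0.0115
gripper_force: 50.0
```

Run:
```python
from h import *
to([.604,.0135,.16],.593)
c=now()[1]; s=snap('side','s6'); snap('top','t6')
im=s['color'].astype(int)
zf=c[2]-.045+.074
u,v=proj(s,[c[0],c[1],zf]); print('flange pred',u,v, 'hub',proj(s,[.604,.0135,.083]))
u,v=int(u),int(v)
for r in range(v-14,v+24): print(r,u-20,''.join('W' if min(p)>150 else 'g' if p[1]>p[0]*1.15 and p[1]>p[2] else 'b' if p[2]>1.3*p[0] else '#' if max(p)<75 else 'w' if max(p)-min(p)<30 else '.' for p in im[r,u-20:u+21]))
```

```text
t 16.85 at [0.6026 0.0113 0.1607] yaw 0.593 q [-0.02  0.26  1.95  0.    0.94  0.96] shift [ 0.0024 -0.0011  0.0007] turn [-0.  0. -0.] F [ 0.4 -0.6 -1.7] w 0.0115 50.0
flange pred 264.923568185573 203.86576785904342 hub [264.47372561 227.5665835 ]
189 244 ..........#....########################..
190 244 ..........#.###########################..
191 244 W.........#.###########################..
192 244 W.W.........############################.
193 244 .............###########################.
194 244 .W...........###########################.
195 244 WW...........###########################.
196 244 W............###########################.
197 244 W............###########################.
198 244 W............##########################w.
199 244 .............##########################..
200 244 ....W........##########################..
201 244 .............##########################..
202 244 ...W........w########################w...
203 244 ..W.........w#################...........
204 244 .WW.........w###############ww...........
205 244 .W..........w###############w............
20
[... 347 characters left out ...]

213 244 ............wwwggggggggggggww............
214 244 ............Wwwwggggggggggwww............
215 244 .............Wwwwggggggggwww.............
216 244 .............wwwwwgggggwwwww.............
217 244 ww...........wwwwwwwwwwwwwww.............
218 244 ###.........wbbwwwwwwwwwwwwbbw...........
219 244 ###.......wbbbbb#wwwwwwwwbbbbbbbw........
220 244 ###......wbbbbbbbbwwwww#bbbbbbbbw........
221 244 ####....wbbbbbbbbbbwwwwbbbbbbbbbbw.......
222 244 ####wwwwbbbbbbbbbbbwwwwwwwbbbbbbbbw......
223 244 ####wwwbbbbbbbbbwwwwwwwWWWwbbbbbbbb......
224 244 ####wwwbbbbbbbbwwwwwwwwwwWWbbbbbbbb......
225 244 ####wwwbbbbbbbwwwwwwwwwwwwwwbbbbbbb.WWWWW
226 244 ####wwwbbbbbbwwwwwwwwwwwwwwwwbbbbbbbWWWWW
```

Run:
```python
from h import *
s=load('s6'); im=s['color'].astype(float)
c=np.array([.6026,.0113,.1607])
def edge(row,a,b,ch):  # subpixel centroid of |gradient|
    p=im[row,a:b,ch] if ch<3 else im[row,a:b,0]-im[row,a:b,2]
    g=np.abs(np.diff(p)); g[g<.3*g.max()]=0; return a+.5+(g*np.arange(len(g))).sum()/g.sum()
for row in range(206,218):
    print(row,round((edge(row,251,261,3)+edge(row,267,278,3))/2,2),end=' ')
print()
# collar compared with fresh unobstructed view s5, rim
s5=load('s5'); im=s5['color'].astype(float)
for row in range(224,240): print(row,round((edge(row,246,256,3)+edge(row,272,284,3))/2,2),end=' ')
print()
for z in(.07,.074,.036,.04): print('spool pred',z,proj(s,c+[0,0,-.045+z]).round(2))
for z in(.083,.09,.06): print('hub pred',proj(s,[.604,.0135,z]).round(2))
```

```text
206 264.6 207 264.62 208 264.48 209 264.38 210 264.3 211 264.59 212 264.76 213 264.86 214 264.25 215 264.16 216 264.29 217 264.28 
224 264.68 225 264.92 226 263.92 227 263.78 228 263.75 229 263.89 230 264.31 231 264.55 232 264.66 233 264.34 234 263.23 235 263.11 236 264.5 237 264.48 238 264.48 239 264.6 
spool pred 0.07 [264.94 204.79]
spool pred 0.074 [264.93 203.87]
spool pred 0.036 [265.01 212.45]
spool pred 0.04 [265.   211.56]
hub pred [264.47 227.57]
hub pred [264.46 226.11]
hub pred [264.53 232.3 ]
```

Emit:
jog_arm:
  series:
    - [0.0005,-0.0015,0.012,0,0,0]
    - [0.0005,-0.0015,0.022,0,0,0]
    - [0.0005,-0.0015,0.028,0,0,0]
    - [0.0005,-0.0015,0.028,0,0,0]

```text
t: 17.35
eef_pos: [0.6015, 0.0124, 0.1314]
ee_rot: [-0.0, 0.956, 0.293, -0.001]
force: [-0.3, -0.2, -1.6]
gripper_width: 0.0118
gripper_force: 50.0
```

Emit:
jog_arm:
  series:
    - [0,0,0.002,0,0,0]
    - [0,0,0.004,0,0,0]
    - [0,0,0.006,0,0,0]
    - [0,0,0.006,0,0,0]

```text
t: 17.75
eef_pos: [0.6023, 0.0124, 0.1268]
ee_rot: [-0.0, 0.956, 0.293, -0.0]
force: [0.7, -0.7, -1.4]
gripper_width: 0.0116
gripper_force: 50.0
```

Emit:
jog_arm:
  series:
    - [0,0,0.0015,0,0,0]
    - [0,0,0.003,0,0,0]
    - [0,0,0.0045,0,0,0]
    - [0,0,0.0045,0,0,0]

```text
t: 18.15
eef_pos: [0.6022, 0.0124, 0.1222]
ee_rot: [-0.0, 0.956, 0.293, -0.0]
force: [-0.6, -0.5, -1.5]
gripper_width: 0.0117
gripper_force: 50.0
```

Emit:
jog_arm:
  series:
    - [0,0,0.0015,0,0,0]
    - [0,0,0.003,0,0,0]
    - [0,0,0.0045,0,0,0]
    - [0,0,0.0045,0,0,0]

```text
t: 18.55
eef_pos: [0.6022, 0.0124, 0.1177]
ee_rot: [-0.0, 0.956, 0.293, -0.0]
force: [-0.1, -0.1, -2.1]
gripper_width: 0.0117
gripper_force: 50.0
```

Emit:
jog_arm:
  series:
    - [0,0,0.0015,0,0,0]
    - [0,0,0.003,0,0,0]
    - [0,0,0.0045,0,0,0]
    - [0,0,0.0045,0,0,0]

```text
t: 18.95
eef_pos: [0.6022, 0.0124, 0.1132]
ee_rot: [-0.0, 0.956, 0.293, -0.0]
force: [0.0, 0.4, -2.4]
gripper_width: 0.0117
gripper_force: 50.0
```

Emit:
jog_arm:
  series:
    - [0,0,0.0015,0,0,0]
    - [0,0,0.003,0,0,0]
    - [0,0,0.004,0,0,0]

```text
t: 19.25
eef_pos: [0.6023, 0.0124, 0.1093]
ee_rot: [-0.0, 0.956, 0.293, -0.0]
force: [0.4, -0.3, -2.5]
gripper_width: 0.0119
gripper_force: 50.0
```

Emit:
jog_arm:
  series:
    - [0,0,0.0015,0,0,0]
    - [0,0,0.003,0,0,0]
    - [0,0,0.0045,0,0,0]

```text
t: 19.55
eef_pos: [0.6024, 0.0124, 0.1048]
ee_rot: [-0.0, 0.956, 0.293, 0.0]
force: [-0.2, -0.3, -1.4]
gripper_width: 0.0119
gripper_force: 50.0
```

Emit:
jog_arm:
  series:
    - [0,0,0.0015,0,0,0]
    - [0,0,0.003,0,0,0]
    - [0,0,0.0045,0,0,0]

```text
t: 19.85
eef_pos: [0.6023, 0.0124, 0.1003]
ee_rot: [-0.0, 0.956, 0.293, -0.0]
force: [-0.0, -0.7, -1.8]
gripper_width: 0.012
gripper_force: 50.0
```

Emit:
jog_arm:
  series:
    - [0,0,0.001,0,0,0]
    - [0,0,0.002,0,0,0]
    - [0,0,0.003,0,0,0]
    - [0,0,0.003,0,0,0]

```text
t: 20.25
eef_pos: [0.6025, 0.0124, 0.0976]
ee_rot: [0.0, 0.956, 0.293, 0.0]
force: [-0.1, 0.2, 2.5]
gripper_width: 0.0116
gripper_force: 50.0
```

The force stepped up 4 N at about the plunger depth I expected, so the key is in. I'll keep pressing.

Emit:
jog_arm:
  series:
    - [0,0,0.0015,0,0,0]
    - [0,0,0.003,0,0,0]
    - [0,0,0.0045,0,0,0]
    - [0,0,0.0045,0,0,0]
  squeeze: 60

```text
t: 20.65
eef_pos: [0.6025, 0.0124, 0.0929]
ee_rot: [0.0, 0.956, 0.293, 0.0]
force: [-1.9, -0.2, 4.0]
gripper_width: 0.0117
gripper_force: 60.0
```

Emit:
jog_arm:
  series:
    - [0,0,0.0007,0,0,0]
    - [0,0,0.0014,0,0,0]
    - [0,0,0.002,0,0,0]
    - [0,0,0.002,0,0,0]

```text
t: 21.05
eef_pos: [0.6026, 0.0124, 0.0919]
ee_rot: [0.0, 0.956, 0.293, 0.0]
force: [-6.9, 0.1, 18.1]
gripper_width: 0.0118
gripper_force: 60.0
```

Emit:
jog_arm:
  series:
    - [0,0,0.0003,0,0,0]
    - [0,0,0.0003,0,0,0]
    - [0,0,0.0003,0,0,0]
    - [0,0,0.0003,0,0,0]

```text
t: 21.45
eef_pos: [0.6026, 0.0124, 0.0919]
ee_rot: [0.0, 0.956, 0.293, 0.0]
force: [-9.9, 0.4, 22.1]
gripper_width: 0.0119
gripper_force: 60.0
```

Run:
```python
from h import *
snap('side','s7');crop('s7',225,175,375,285,'z')
to([.6025,.0124,.091])
```

```text
z scale 5.333333333333333
t 21.5 at [0.6026 0.0124 0.0919] yaw 0.594 q [-0.02  0.35  1.97 -0.    0.82  0.96] shift [-0.0001 -0.0001  0.0009] turn [ 0. -0. -0.] F [-8.8  0.1 21.8] w 0.0118 60.0
```

View pics/z.png

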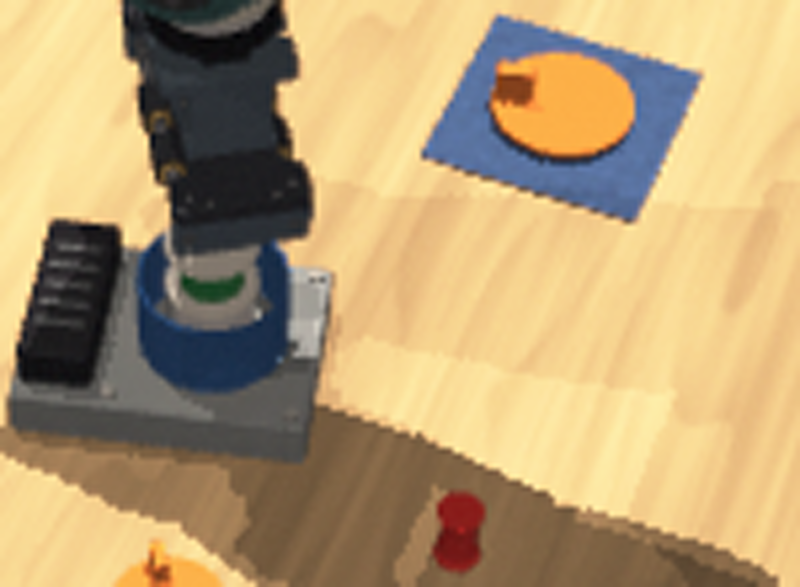

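The spool's flange, around (215,310), is down inside the collar. The lid lies upright at the middle of the mat at (565,105). Force is steady at 22 N, so I'll hand it in.

```bash
python3 -c "
from h import *
print(ctrl.job_done())"
```

```text
the job is handed in; nothing more can be done
None
```

I handed the job in at about 21.5 s with the lid lying right way up on the mat and the spool keyed into the hub, held pressed home at about 22 N; no verdict came back from the judge.

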